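# Stow the coasters in their travel caddy

## Task

Pick up the pile of three coasters together and tip it into the white caddy: one end first, sloping down until the ends of all three are tucked under the lip, with the other end still raised. Then press the raised end down until the pile lies flat on the caddy's floor and both clips have snapped over it, and let go. Leave the tin, the mug and the jar where they are.

Things in the scene. Friction and masses are not known exactly. Their poses are not given: they have to be found in the camera images.
- coaster_low: The lowest of three like bamboo coasters that lie squarely piled on the counter: flat rectangular slabs 92 (x) by 62 (y) by 6 mm, about 45 g each, loose on one another; the pile is 18 mm high. Origin: centre of its underside; x along its length, z up.
- coaster_low_end1 (a point): Middle of the +x short end of the lowest coaster, at its upper face (46 mm from its centre).
- coaster_low_end2 (a point): Middle of the -x short end of the lowest coaster, at its upper face (46 mm from its centre).
- coaster_mid: The middle of three like bamboo coasters that lie squarely piled on the counter: flat rectangular slabs 92 (x) by 62 (y) by 6 mm, about 45 g each, loose on one another; the pile is 18 mm high. Origin: centre of its underside; x along its length, z up.
- coaster_mid_end1 (a point): Middle of the +x short end of the middle coaster, at its upper face (46 mm from its centre).
- coaster_mid_end2 (a point): Middle of the -x short end of the middle coaster, at its upper face (46 mm from its centre).
- coaster_top: The uppermost of three like bamboo coasters that lie squarely piled on the counter: flat rectangular slabs 92 (x) by 62 (y) by 6 mm, about 45 g each, loose on one another; the pile is 18 mm high. Origin: centre of its underside; x along its length, z up.
- coaster_top_end1 (a point): Middle of the +x short end of the uppermost coaster, at its upper face (46 mm from its centre).
- coaster_top_end2 (a point): Middle of the -x short end of the uppermost coaster, at its upper face (46 mm from its centre).
- caddy: White plastic open-topped tray fixed to the counter: 108 (x) by 74 (y) mm outside, 100 (x = -52 to 48 mm) by 66 mm inside; floor 4 mm thick. Origin: on its underside, midway across; x towards the lip end, z up. Its long sides are open (floor only) from x = -33 to 28 mm, so fingers can hold the pile's sides as it goes in; from 28 to 52 mm they are walls 29 mm high.
- lip_edge (a point): Middle of the lip's inner lower edge, 41 mm from the caddy's origin, 25 mm above the counter (21 mm above the caddy's floor). The lip end (+x) is a full wall, 29 mm high, inner face at x = 48 mm; at its top the lip juts 7 mm inward over the whole width, so nothing can go straight down there.
- open_end (a point): Middle of the foot of the wall at the caddy's open end (-x), inner side, on the caddy's floor (x = -52 mm, 4 mm above the counter). This wall is low: its top is 9 mm above the counter. A snap clip stands at each long side next to it.
- clip_left (a joint): Outward bend of the springy snap clip at the caddy's +y side, rad: 0 upright at rest, up to 0.4; spring 0.28 N m/rad, hinged at the floor. An upright tongue 12 mm wide (x = -45 to -33 mm), top 38 mm above the counter; on its inner side a steep ramp leads down to a barb nose that juts 4 mm in from the line of the inner sides (y = 33 mm).
- clip_right (a joint): The same for the like clip at the caddy's -y side. A pile tucked under the lip and resting on the two ramps stays up by itself, sloping about 20 degrees; pressing its raised end down (10 to 20 N on top, between the clips) spreads both clips until they snap back over the top coaster.
- clip_left_barb (a point): Underside of the nose of the left (+y) clip's barb: at rest 24 mm above the counter (2 mm above the top of the seated pile), 39 mm from the caddy's origin towards its open end; 58 mm clear between the two noses at rest.
- clip_right_barb (a point): Underside of the nose of the right (-y) clip's barb: at rest 24 mm above the counter (2 mm above the top of the seated pile), 39 mm from the caddy's origin towards its open end; 58 mm clear between the two noses at rest.
- tin: Bystander: closed food tin, 66 mm across, 85 mm tall. Origin: centre of its underside.
- mug: Bystander: white mug, 76 mm across, 90 mm tall, handle at its +y. Origin: centre of its underside.
- jar: Bystander: small closed glass jar, 48 mm across, 100 mm tall. Origin: centre of its underside.
There are look-alikes about, which are no part of the job. What is meant by the caddy is not pink, and is the smaller of those in its own colour. What is shaped like the coaster_top but purple is not meant.

How it is judged:
On the way, in this order (a step that is already met when the one before it is completed fails the run):
1. the three coasters are lifted together as one pile, clear of the counter (height (world z) of each of coaster_low, coaster_mid, coaster_top above 0.03 m and distance between coaster_low and coaster_top below 0.02 m), for 0.2 s.
2. the pile slopes into the caddy: one end of every coaster is under or right at the lip, the other end still raised (((x of coaster_low_end1 in the frame of caddy between 0.034 and 0.052 m and y of coaster_low_end1 in the frame of caddy between -0.01 and 0.01 m and z of coaster_low_end1 in the frame of caddy below 0.0265 m) or (x of coaster_low_end2 in the frame of caddy between 0.034 and 0.052 m and y of coaster_low_end2 in the frame of caddy between -0.01 and 0.01 m and z of coaster_low_end2 in the frame of caddy below 0.0265 m)) and ((x of coaster_mid_end1 in the frame of caddy between 0.034 and 0.052 m and y of coaster_mid_end1 in the frame of caddy between -0.01 and 0.01 m and z of coaster_mid_end1 in the frame of caddy below 0.0265 m) or (x of coaster_mid_end2 in the frame of caddy between 0.034 and 0.052 m and y of coaster_mid_end2 in the frame of caddy between -0.01 and 0.01 m and z of coaster_mid_end2 in the frame of caddy below 0.0265 m)) and ((x of coaster_top_end1 in the frame of caddy between 0.034 and 0.052 m and y of coaster_top_end1 in the frame of caddy between -0.01 and 0.01 m and z of coaster_top_end1 in the frame of caddy below 0.0265 m) or (x of coaster_top_end2 in the frame of caddy between 0.034 and 0.052 m and y of coaster_top_end2 in the frame of caddy between -0.01 and 0.01 m and z of coaster_top_end2 in the frame of caddy below 0.0265 m)) and angle between each of coaster_low, coaster_mid, coaster_top's own z axis and vertical above 0.12 rad), for 0.1 s.
At the end, for the whole second after the job is handed in: All three coasters lie flat (0.05 rad) in the caddy, piled in their first order, within 7 mm of its origin lengthwise, 6 mm crosswise, none more than 2.5 mm above its seated height (undersides 4, 10, 16 mm above the caddy's), at rest (0.02 m/s); both clips have sprung back (under 0.05 rad) (x of coaster_low in the frame of caddy between -0.007 and 0.007 m and y of coaster_low in the frame of caddy between -0.006 and 0.006 m and z of coaster_low in the frame of caddy below 0.0065 m and angle between each of coaster_low, coaster_mid, coaster_top's own z axis and vertical below 0.05 rad and linear speed of each of coaster_low, coaster_mid, coaster_top below 0.02 m/s and x of coaster_mid in the frame of caddy between -0.007 and 0.007 m and y of coaster_mid in the frame of caddy between -0.006 and 0.006 m and z of coaster_mid in the frame of caddy below 0.0125 m and x of coaster_top in the frame of caddy between -0.007 and 0.007 m and y of coaster_top in the frame of caddy between -0.006 and 0.006 m and z of coaster_top in the frame of caddy below 0.0185 m and value of joint each of clip_left, clip_right below 0.05 rad); the robot touches nothing.
It fails at once if the tin is moved more than 25 mm (distance of tin from where it was at the start of the episode above 0.025 m).
It fails at once if the mug is moved more than 25 mm (distance of mug from where it was at the start of the episode above 0.025 m).
It fails at once if the jar is moved more than 25 mm (distance of jar from where it was at the start of the episode above 0.025 m).
It also fails if it takes over 54 s, if anything falls off the work surface, if the arm or the gripper's body presses on something with over 40 N, if the wrist force passes 120 N, or if a joint passes its speed limit or range.

## Robot

A 7-joint arm with a two-finger parallel gripper is mounted at the origin on the work surface. World frame = base frame: x ahead of the robot, y to its left, z up, the work surface at z = 0. Lengths are in m, angles in rad, forces in N, time in s.
With the tool pointing down it reaches from about 0.4 to 0.875 m from the base axis. Payload 6.5 kg.
Tool frame: the origin (TCP) lies midway between the tips of the shut fingers; the grasp point (between the pads) lies 19 mm behind it; z points along the fingers, y is the line along which they close (so a half turn about z gives the same grasp; the last joint's range is limited). The gripper opens to 88 mm and grips with 3 to 60 N. Pads are 18 mm wide; open, the fingers measure 123 mm over their backs; the gripper's body (75 mm by 187 mm) begins 45 mm behind the grasp point.
Start: joints at [-1.376, 0.536, -0.004, 1.538, 0.003, 1.067, -0.071], TCP at [0.168, 0.628, 0.216] pointing down, gripper open.
Joint ranges: [-2.7, 2.7], [-0.37, 2.16], [-1.27, 1.26], [0.24, 2.4], [-1.31, 4.45], [0.19, 1.91], [-2.76, 2.76]. Speed limits (rad/s): [2.39, 2.39, 3.14, 3.14, 3.14, 3.14, 3.14].

## Interface

Orientations are given as a unit quaternion [x, y, z, w].
In Python, from plant import status, camera, camera_model, workorder gives the robot as it stands. The module is installed in compiled form; this text tells all that it offers.
- The arm moves only by the shell command python3 -m jog 'ROWS' [FORCE]. ROWS is a JSON object of lists of equal length, an entry for each row: "offset": the shift along the world's x, y, z normalised to -1 to 1, where 1 is 0.3 m, a list of three; "rot": the turn, a rotation vector about the world's x, y, z normalised to -1 to 1, where 1 is 180 degrees, a list of three; "fingers": the opening, from 0 (shut) to 1 (fully open). A call has 1 to 10 rows; each row is the pose to reach, as a shift and turn from the pose commanded when the call began, turning the shorter way round; what a row does not reach only later rows make up. A row lasts 1/10 s, in which the tool goes at most 50 mm and 8.59 degrees, less where a joint would pass 70% of its speed; a pose out of reach is approached as far as the arm can. A call with a number of a shift or a turn outside -1 to 1 is refused whole. A call with a gripper value outside its range is refused whole. The fingers move at their own pace and stop on an object; FORCE is the grip in N (left out, the last holds). Time passes only in rows, so rows that repeat a pose let the fingers close. It gives the time, the measured TCP pose, the force, the opening and the grip force at its end, in the units of the state.
- status.sense(): the state, without advancing time (a new reading comes with each control period).
- camera(name): name is "scene" or "top" or "wrist"; returns the picture (400x640x3 uint8, blue, green, red); there is no depth.
- camera_model(name): a dict with "fx", "fy", "cx", "cy" (pixels), "world_to_cam" (4x4, takes a point from world to camera coordinates). Camera axes: x right, y down, z forward; pixel columns grow to the right and rows downward; lengths in m; the calibration is good to about 2 mm. A picture is of the moment at which its call begins: read the wrist's pose just before it. camera_model takes no time and is no camera call; for the wrist camera it gives the pose at the moment of the call.
- workorder.close_job(): hands the job in; it is judged then, once.
The state is a dict: "time_s": time; "joint_pos": joint angles; "qvel": joint speeds; "tau": joint torques, N m; "tcp_pos": TCP position; "tool_rot": TCP orientation; "wrist_force": force on the tool from outside, world axes, zero at the start; "wrist_torque": the same for the moment, N m; "grip_width": finger opening in m; "grip_force": force on a finger pad.
Only numpy, scipy, OpenCV 4.12 (cv2) and the standard library are available. Lean on these libraries where they do the work, as an engineer would, in place of code of your own. Each camera call takes 0.05 s, during which the arm holds its last target. There are 200 camera calls.

## Working session

There is one attempt and no reset: what is moved stays moved. The work goes in short steps, Python scripts to look and compute and a shell command to move; the robot and the scene stay as the last step left them, time stands still between calls to the robot, and variables do not carry over. Pictures are saved under pics/ and viewed, at most 10 in all, crops included, and the job is handed in when it is done.

```bash
mkdir -p pics; python3 - <<'E'
from plant import status,camera,camera_model
import cv2,numpy as np
s=status.sense();print({k:np.round(v,3).tolist() for k,v in s.items()})
for n in("scene","top"):
    im=camera(n);cv2.imwrite(f"pics/{n}0.png",im)
    m=camera_model(n);print(n,m['fx'],m['cx'],m['cy'],np.round(np.array(m['world_to_cam']),3).tolist())
E
```

```text
{'time_s': 0.0, 'joint_pos': [-1.376, 0.537, -0.004, 1.539, 0.003, 1.067, -0.071], 'qvel': [-0.0, -0.002, -0.001, 0.001, 0.0, -0.0, -0.002], 'tau': [-0.0, -57.098, 0.99, -25.161, -0.056, 0.018, 0.0], 'tcp_pos': [0.167, 0.627, 0.215], 'tool_rot': [0.13, 0.992, -0.001, -0.0], 'wrist_force': [0.334, -0.778, -0.839], 'wrist_torque': [-0.02, -0.012, 0.039], 'grip_force': 0.0, 'grip_width': 0.088}
scene 394.6071414526179 314.4412288966712 197.868232679702 [[-0.81, 0.586, 0.017, 0.562], [0.451, 0.642, -0.62, -0.186], [-0.374, -0.495, -0.784, 1.164], [0.0, 0.0, 0.0, 1.0]]
top 498.0911088371145 326.9713638787084 196.2172978016522 [[0.007, -1.0, 0.004, -0.126], [-0.998, -0.007, -0.067, 0.581], [0.067, -0.004, -0.998, 1.565], [0.0, 0.0, 0.0, 1.0]]
```

View pics/scene0.png

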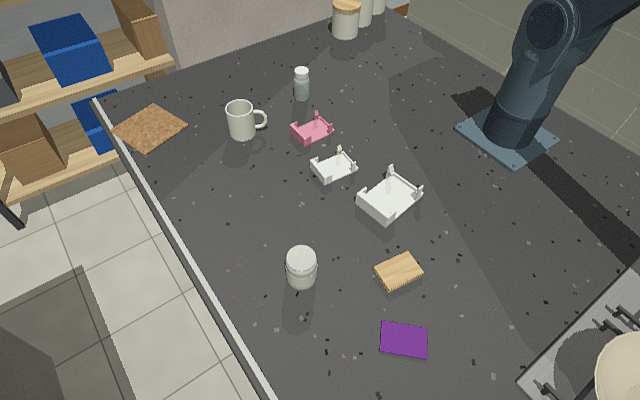

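View pics/top0.png

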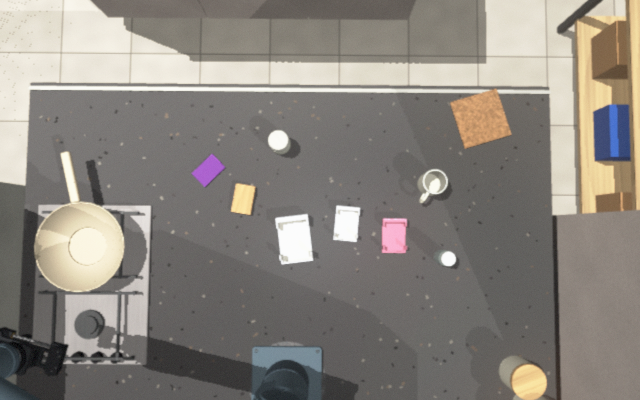

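The scene view shows the coaster pile at (398,271), the small white caddy at (333,166), and as decoys a larger white caddy, a pink caddy and a purple slab. In the top view the pile is at (243,198) and the small caddy at (347,223). Next I'll zoom in and triangulate.

```bash
cat > h.py <<'E'
import numpy as np,cv2
from plant import status,camera,camera_model
def ray(m,uv):
    T=np.array(m['world_to_cam']);R=T[:3,:3];c=-R.T@T[:3,3]
    d=R.T@np.array([(uv[0]-m['cx'])/m['fx'],(uv[1]-m['cy'])/m['fy'],1]);return c,d/np.linalg.norm(d)
def onz(m,uv,z):
    c,d=ray(m,uv);return c+d*(z-c[2])/d[2]
def tri(rs):
    A=sum(np.eye(3)-np.outer(d,d) for c,d in rs);b=sum((np.eye(3)-np.outer(d,d))@c for c,d in rs)
    p=np.linalg.solve(A,b);return p,[np.linalg.norm((np.eye(3)-np.outer(d,d))@(p-c)) for c,d in rs]
def proj(m,p):
    q=np.array(m['world_to_cam'])@np.append(p,1);return np.array([m['fx']*q[0]/q[2]+m['cx'],m['fy']*q[1]/q[2]+m['cy']])
E
python3 - <<'E'
from h import *
a=cv2.imread('pics/scene0.png');b=cv2.imread('pics/top0.png')
A=cv2.resize(a[140:200,300:370],(400,343),interpolation=cv2.INTER_CUBIC)
B=cv2.resize(b[195:255,315:385],(400,343),interpolation=cv2.INTER_CUBIC)
cv2.imwrite('pics/c1.png',np.hstack([A,B]))
mt=camera_model('top')
for n,im,box in(('scene',a,(365,240,440,300)),('top',b,(220,170,265,225))):
    x0,y0,x1,y1=box;h=cv2.cvtColor(im[y0:y1,x0:x1],cv2.COLOR_BGR2HSV)
    k=cv2.inRange(h,(8,60,100),(30,255,255));cs=max(cv2.findContours(k,0,2)[0],key=cv2.contourArea)
    r=cv2.minAreaRect(cs);print(n,cv2.contourArea(cs),r,(cv2.boxPoints(r)+[x0,y0]).round(1).tolist())
    if n=='top':
        for z in(0,.018):print(z,[onz(mt,q,z).round(4).tolist() for q in cv2.boxPoints(r)+[x0,y0]])
    ap=cv2.approxPolyDP(cs,2,True)[:,0]+[x0,y0];print(ap.tolist())
E
```

```text
scene 1189.0 ((32.89142608642578, 30.774497985839844), (30.533945083618164, 45.050079345703125), 64.29004669189453) [[371.0, 266.8], [411.6, 247.2], [424.8, 274.8], [384.2, 294.3]]
[[407, 250], [373, 267], [373, 271], [388, 292], [423, 273]]
top 585.5 ((22.948001861572266, 28.53600311279297), (21.197927474975586, 30.052757263183594), 10.304845809936523) [[229.8, 211.4], [235.2, 181.9], [256.1, 185.6], [250.7, 215.2]]
0 [[0.5322, 0.19, 0.0], [0.6277, 0.1745, 0.0], [0.6159, 0.1071, 0.0], [0.5205, 0.1228, 0.0]]
0.018 [[0.5316, 0.1866, 0.018], [0.626, 0.1713, 0.018], [0.6143, 0.1046, 0.018], [0.52, 0.1202, 0.018]]
[[236, 183], [231, 211], [250, 214], [255, 187]]
```

View pics/c1.png

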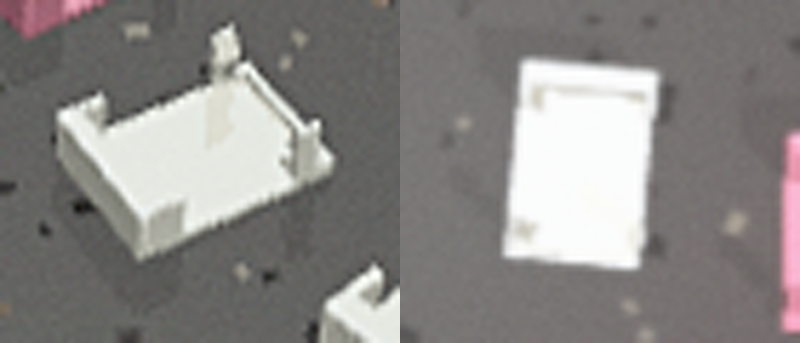

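The crops confirm the lip wall is on the far (+x world) end of the small caddy and the clips on its -x end. Caddy yaw is about -5° and pile yaw about -9°. I'll move above the pile now.

```bash
python3 -m jog '{"offset":[[1,-1,0.28],[1,-1,0.28],[1,-1,0.28],[1,-1,0.28],[1,-1,0.28],[1,-1,0.28],[1,-1,0.28],[1,-1,0.28],[1,-1,0.28],[1,-1,0.28]],"rot":[[0,0,0.033],[0,0,0.033],[0,0,0.033],[0,0,0.033],[0,0,0.033],[0,0,0.033],[0,0,0.033],[0,0,0.033],[0,0,0.033],[0,0,0.033]],"fingers":[1,1,1,1,1,1,1,1,1,1]}' && python3 -m jog '{"offset":[[0.15,-0.2,0],[0.35,-0.6,0],[0.35,-0.6,0],[0.35,-0.6,0],[0.35,-0.6,0],[0.35,-0.6,0],[0.35,-0.6,0]],"rot":[[0,0,0],[0,0,0],[0,0,0],[0,0,0],[0,0,0],[0,0,0],[0,0,0]],"fingers":[1,1,1,1,1,1,1]}'
python3 - <<'E'
from h import *
s=status.sense();m=camera_model('wrist');im=camera('wrist');cv2.imwrite('pics/w1.png',im)
np.save('w1.npy',m,allow_pickle=True);print(s['time_s'],s['tcp_pos'],s['tool_rot'],s['wrist_force']);print(m['fx'],np.round(m['world_to_cam'],3).tolist())
E
```

```text
time_s: 1.1
tcp_pos: [0.4719, 0.3229, 0.3007]
tool_rot: [0.083, 0.997, -0.001, 0.001]
wrist_force: [-0.6, -0.9, 0.9]
grip_width: 0.0883
grip_force: 0.0
time_s: 1.8
tcp_pos: [0.5716, 0.1503, 0.2994]
tool_rot: [0.077, 0.997, 0.0, -0.001]
wrist_force: [0.3, 0.1, -0.2]
grip_width: 0.0878
grip_force: 0.0
1.8 [0.57157301 0.15033872 0.29943744] [ 7.72661931e-02  9.97010134e-01  4.98481670e-04 -6.92034989e-04] [ 0.28436176  0.12144679 -0.17219212]
278.17220765838897 [[0.154, 0.988, 0.001, -0.236], [0.945, -0.147, 0.293, -0.583], [0.29, -0.044, -0.956, 0.311], [0.0, 0.0, 0.0, 1.0]]
```

View pics/w1.png

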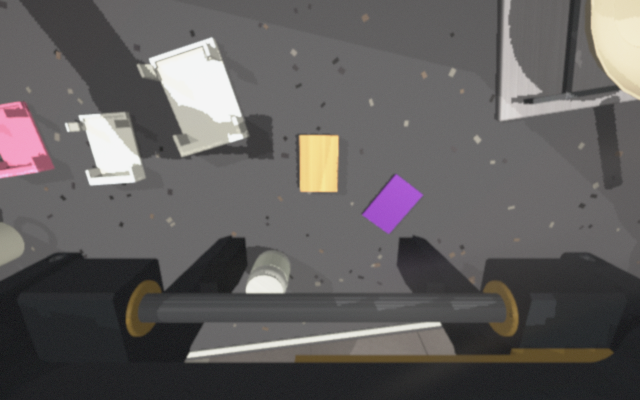

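The wrist view shows the pile at (298–340, 135–192) and the small caddy at (75–143, 112–186). I'll measure here, drop lower for a second view, and triangulate the corners.

```bash
cat > pile.py <<'E'
from h import *
def corners(im):
    h=cv2.cvtColor(im,cv2.COLOR_BGR2HSV);k=cv2.inRange(h,(8,70,110),(30,255,255));k[240:]=0
    k[:, :150]=0;k[:,480:]=0
    cs=max(cv2.findContours(k,0,2)[0],key=cv2.contourArea)
    r=cv2.minAreaRect(cs);b=cv2.boxPoints(r);q=cv2.approxPolyDP(cv2.convexHull(cs),.04*cv2.arcLength(cs,True),True)[:,0].astype(float)
    b=np.array(sorted(q.tolist(),key=lambda p:np.arctan2(p[1]-r[0][1],p[0]-r[0][0])))
    return b,r
E
python3 -m jog '{"offset":[[0,-0.02,-0.16],[0,-0.02,-0.32],[0,-0.02,-0.45],[0,-0.02,-0.45],[0,-0.02,-0.45]],"rot":[[0,0,0],[0,0,0],[0,0,0],[0,0,0],[0,0,0]],"fingers":[1,1,1,1,1]}'
python3 - <<'E'
from pile import *
m1=np.load('w1.npy',allow_pickle=True).item();i1=cv2.imread('pics/w1.png')
m2=camera_model('wrist');i2=camera('wrist');cv2.imwrite('pics/w2.png',i2);np.save('w2.npy',m2,allow_pickle=True)
b1,r1=corners(i1);b2,r2=corners(i2);print(b1.tolist(),r1);print(b2.tolist(),r2)
if len(b1)==len(b2)==4:
    P=[]
    for u,v in zip(b1,b2):
        p,e=tri([ray(m1,u),ray(m2,v)]);P.append(p);print(p.round(4),np.round(e,4))
for m,b in((m1,b1),(m2,b2)):
    Q=np.array([onz(m,q,.018) for q in b]);print(Q.round(4).tolist(),Q.mean(0).round(4),[np.linalg.norm(Q[i]-Q[i-1]).round(4) for i in range(len(Q))])
E
```

```text
time_s: 2.35
tcp_pos: [0.5723, 0.1437, 0.1656]
tool_rot: [0.077, 0.997, 0.0, -0.0]
wrist_force: [-0.4, 0.3, 0.4]
grip_width: 0.0882
grip_force: 0.0
[[299.0, 135.0], [337.0, 135.0], [337.0, 191.0], [300.0, 191.0]] ((318.0, 163.0), (58.0, 40.0), 90.0)
[[296.0, 142.0], [349.0, 141.0], [348.0, 218.0], [298.0, 218.0]] ((323.5, 180.0), (78.0, 55.0), 90.0)
[0.5213 0.1224 0.0226] [0.0003 0.0003]
[0.5313 0.1817 0.0069] [0.0003 0.0003]
[0.6228 0.1685 0.0131] [0. 0.]
[0.6134 0.1069 0.0127] [0.0005 0.0005]
[[0.5214, 0.1217, 0.018], [0.5306, 0.1811, 0.018], [0.6215, 0.1684, 0.018], [0.6119, 0.1071, 0.018]] [0.5714 0.1446 0.018 ] [np.float64(0.0917), np.float64(0.0601), np.float64(0.0917), np.float64(0.0621)]
[[0.5219, 0.1222, 0.018], [0.5299, 0.1809, 0.018], [0.6209, 0.1682, 0.018], [0.6116, 0.1082, 0.018]] [0.5711 0.1449 0.018 ] [np.float64(0.0908), np.float64(0.0593), np.float64(0.0919), np.float64(0.0607)]
```

View pics/w2.png

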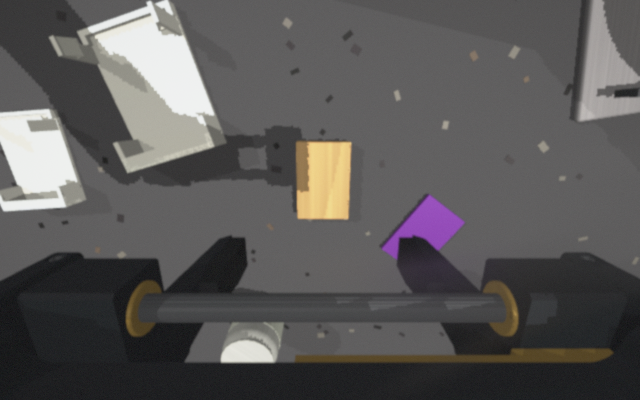

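Both views agree: pile centre is about (0.571, 0.145), yaw -8.5°, top height about 14±6 mm (18 expected), sides about 91 × 61 mm. The tool yaw already matches, so I'll descend and grip.

```bash
python3 -m jog '{"offset":[[-0.003,0.004,-0.15],[-0.003,0.004,-0.3],[-0.003,0.004,-0.42],[-0.003,0.004,-0.5],[-0.003,0.004,-0.538],[-0.003,0.004,-0.538],[-0.003,0.004,-0.538]],"rot":[[0,0,0],[0,0,0],[0,0,0],[0,0,0],[0,0,0],[0,0,0],[0,0,0]],"fingers":[1,1,1,1,1,1,1]}' && python3 -m jog '{"offset":[[0,0,0],[0,0,0],[0,0,0],[0,0,0],[0,0,0],[0,0,0],[0,0,0]],"rot":[[0,0,0],[0,0,0],[0,0,0],[0,0,0],[0,0,0],[0,0,0],[0,0,0]],"fingers":[0,0,0,0,0,0,0]}' 30
```

```text
time_s: 3.1
tcp_pos: [0.5735, 0.1439, 0.0056]
tool_rot: [0.078, 0.997, 0.001, 0.002]
wrist_force: [-0.2, 0.9, -0.8]
grip_width: 0.0881
grip_force: 0.0
time_s: 3.8
tcp_pos: [0.5717, 0.1432, 0.0035]
tool_rot: [0.078, 0.997, -0.0, -0.0]
wrist_force: [0.2, 0.1, -0.6]
grip_width: 0.0342
grip_force: 0.0
```

```bash
python3 - <<'E'
from h import *
s=status.sense();print(s['tcp_pos'],s['grip_width'],s['grip_force'])
a=camera('scene');w=camera('wrist')
cv2.imwrite('pics/g1.png',np.hstack([cv2.resize(a[180:320,320:480],(400,350),interpolation=2),cv2.resize(w[100:400,140:500],(400,350))]))
E
```

```text
[0.5716717  0.14319067 0.00349362] 0.03417063213128033 0.0
```

View pics/g1.png

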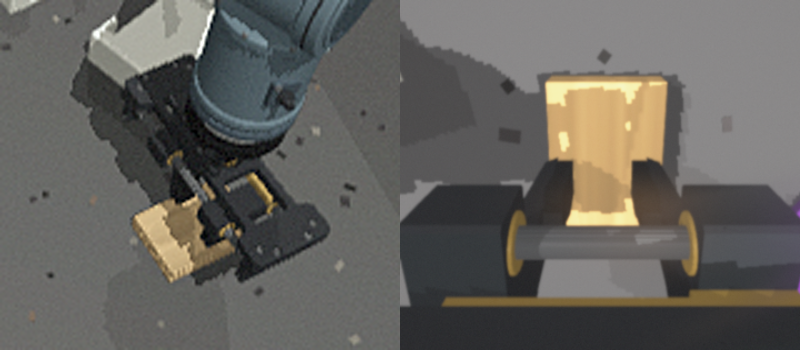

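```bash
python3 - <<'E'
from h import *
m=camera_model('wrist');s=status.sense()
from scipy.spatial.transform import Rotation as R
r=R.from_quat(s['tool_rot']).as_matrix();t=s['tcp_pos'];T=np.array(m['world_to_cam'])
print('cam',-T[:3,:3].T@T[:3,3])
for nm,p in dict(tcp=t,L=t+r@[0,.017,0],Rr=t-r@[0,.017,0],grasp=t-r[:,2]*.019,up40=t-r[:,2]*.04).items(): print(nm,proj(m,p).round(1),(T@np.append(p,1))[2].round(3))
for z in(0,.018):
  for dx in(-.046,0,.046): print(z,dx,[proj(m,[.571+dx*.988+dy*.153,.1448-dx*.153+dy*.988,z]).round(1).tolist() for dy in(-.031,.031)])
w=camera('wrist');cv2.imwrite('pics/g2.png',cv2.resize(w[140:300,220:420],(800,600),interpolation=2))
E
```

```text
cam [0.49653827 0.15481174 0.17246638]
tcp [322.2 234.6] 0.184
L [347.9 234.6] 0.184
Rr [296.5 234.6] 0.184
grasp [322.2 247.8] 0.166
up40 [322.3 266.2] 0.146
0 -0.046 [[274.6, 163.3], [374.1, 163.1]]
0 0 [[278.3, 231.4], [370.5, 231.2]]
0 0.046 [[281.4, 290.2], [367.4, 290.0]]
0.018 -0.046 [[269.4, 168.7], [379.8, 168.4]]
0.018 0 [[273.8, 243.3], [375.4, 243.0]]
0.018 0.046 [[277.6, 306.8], [371.7, 306.5]]
```

View pics/g2.png

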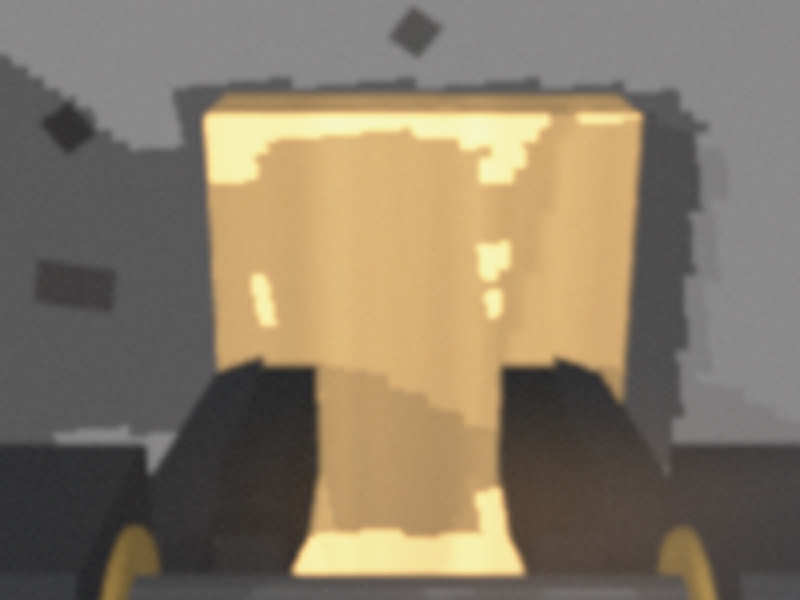

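The picture shows the fingertips (row 237, spacing 46 px) above the pile. Row and spacing both put the tips at about 0.16 m depth, roughly 20 mm higher than the reported TCP suggests, so the fingers closed over the pile without touching it. I'll reopen and go down in small steps, watching the wrist force.

```bash
python3 -m jog '{"offset":[[0,0,0],[0,0,0],[0,0,0],[0,0,0],[0,0,0],[0,0,0],[0,0,0],[0,0,0],[0,0,0]],"rot":[[0,0,0],[0,0,0],[0,0,0],[0,0,0],[0,0,0],[0,0,0],[0,0,0],[0,0,0],[0,0,0]],"fingers":[1,1,1,1,1,1,1,1,1]}' && python3 -m jog '{"offset":[[0,0,-0.01],[0,0,-0.02],[0,0,-0.027],[0,0,-0.027]],"rot":[[0,0,0],[0,0,0],[0,0,0],[0,0,0]],"fingers":[1,1,1,1]}'
python3 - <<'E'
from h import *
m=camera_model('wrist');w=camera('wrist')
s=status.sense();print(s['tcp_pos'],s['joint_pos'],s['grip_width'])
g=cv2.cvtColor(w,cv2.COLOR_BGR2GRAY)[225:275:4]
for i,r in zip(range(225,275,4),g): 
    d=np.where(r<60)[0];l=d[(d<322)];q=d[d>322];print(i,l.max() if len(l) else 0,q.min() if len(q) else 0)
E
```

```text
time_s: 4.85
tcp_pos: [0.5717, 0.1432, 0.0035]
tool_rot: [0.078, 0.997, 0.0, 0.0]
wrist_force: [0.2, 0.5, -0.2]
grip_width: 0.0879
grip_force: 0.0
time_s: 5.25
tcp_pos: [0.5714, 0.1431, -0.0051]
tool_rot: [0.078, 0.997, -0.0, -0.0]
wrist_force: [-0.2, -1.0, 0.2]
grip_width: 0.0885
grip_force: 0.0
[ 0.5714811   0.14313032 -0.00489132] [-0.41707236  0.75132016  0.12960389  1.81958353 -0.16131526  0.58137037
  1.22675482] 0.08800472353308139
225 0 0
229 0 0
233 0 0
237 232 413
241 244 399
245 245 399
249 245 399
253 245 400
257 246 418
261 246 0
265 246 0
269 244 0
273 242 0
```

```bash
python3 -m jog '{"offset":[[0,0,-0.01],[0,0,-0.02],[0,0,-0.02]],"rot":[[0,0,0],[0,0,0],[0,0,0]],"fingers":[1,1,1]}'; for i in 1; do python3 -m jog '{"offset":[[0,0,-0.007],[0,0,-0.007]],"rot":[[0,0,0],[0,0,0]],"fingers":[1,1]}'; done
```

```text
time_s: 5.6
tcp_pos: [0.5713, 0.1431, -0.0111]
tool_rot: [0.078, 0.997, -0.0, -0.0]
wrist_force: [-0.4, 1.0, -0.6]
grip_width: 0.0883
grip_force: 0.0
time_s: 5.8
tcp_pos: [0.5715, 0.1432, -0.0129]
tool_rot: [0.078, 0.997, -0.0, -0.0]
wrist_force: [-1.0, 0.5, 0.5]
grip_width: 0.0879
grip_force: 0.0
```

```bash
python3 -m jog '{"offset":[[0,0,-0.007],[0,0,-0.007]],"rot":[[0,0,0],[0,0,0]],"fingers":[1,1]}'
```

```text
time_s: 6.0
tcp_pos: [0.5716, 0.1432, -0.015]
tool_rot: [0.078, 0.997, -0.0, -0.0]
wrist_force: [0.5, 1.2, 0.1]
grip_width: 0.088
grip_force: 0.0
```

```bash
python3 -m jog '{"offset":[[0,0,-0.007],[0,0,-0.007]],"rot":[[0,0,0],[0,0,0]],"fingers":[1,1]}'
```

```text
time_s: 6.2
tcp_pos: [0.5715, 0.1432, -0.0171]
tool_rot: [0.078, 0.997, -0.0, -0.0]
wrist_force: [0.6, -0.3, 0.1]
grip_width: 0.0883
grip_force: 0.0
```

```bash
python3 -m jog '{"offset":[[0,0,-0.007],[0,0,-0.007]],"rot":[[0,0,0],[0,0,0]],"fingers":[1,1]}'
```

```text
time_s: 6.4
tcp_pos: [0.5715, 0.1432, -0.0192]
tool_rot: [0.078, 0.997, -0.0, -0.0]
wrist_force: [0.4, -0.6, 0.2]
grip_width: 0.0881
grip_force: 0.0
```

```bash
python3 -m jog '{"offset":[[0,0,-0.005],[0,0,-0.005]],"rot":[[0,0,0],[0,0,0]],"fingers":[1,1]}'
```

```text
time_s: 6.6
tcp_pos: [0.5716, 0.1432, -0.0207]
tool_rot: [0.078, 0.997, -0.0, -0.0]
wrist_force: [1.1, 0.0, 0.5]
grip_width: 0.088
grip_force: 0.0
```

```bash
python3 -m jog '{"offset":[[0,0,-0.005],[0,0,-0.005]],"rot":[[0,0,0],[0,0,0]],"fingers":[1,1]}'
```

```text
time_s: 6.8
tcp_pos: [0.5716, 0.1432, -0.0222]
tool_rot: [0.078, 0.997, -0.0, -0.0]
wrist_force: [0.5, -1.1, -0.2]
grip_width: 0.088
grip_force: 0.0
```

```bash
python3 -m jog '{"offset":[[0,0,-0.004],[0,0,-0.004]],"rot":[[0,0,0],[0,0,0]],"fingers":[1,1]}'
```

```text
time_s: 7.0
tcp_pos: [0.5717, 0.1432, -0.0223]
tool_rot: [0.078, 0.997, 0.0, -0.0]
wrist_force: [-3.0, -1.0, 9.6]
grip_width: 0.0879
grip_force: 4.9
```

```bash
python3 -m jog '{"offset":[[0,0,-0.004],[0,0,-0.004]],"rot":[[0,0,0],[0,0,0]],"fingers":[1,1]}'
```

```text
time_s: 7.2
tcp_pos: [0.5717, 0.1432, -0.0224]
tool_rot: [0.079, 0.997, 0.0, -0.0]
wrist_force: [-5.9, -1.8, 23.1]
grip_width: 0.0883
grip_force: 11.2
```

Contact came at TCP z = -0.0223, so the tips sit about 22 mm behind the reported TCP. I'll back off to just over 1 mm of clearance and grip.

```bash
python3 -m jog '{"offset":[[0,0,0.012],[0,0,0.012],[0,0,0.012],[0,0,0.012],[0,0,0.012],[0,0,0.012],[0,0,0.012]],"rot":[[0,0,0],[0,0,0],[0,0,0],[0,0,0],[0,0,0],[0,0,0],[0,0,0]],"fingers":[1,0,0,0,0,0,0]}' 35
```

```text
time_s: 7.9
tcp_pos: [0.5714, 0.1431, -0.0211]
tool_rot: [0.078, 0.997, -0.0, -0.0]
wrist_force: [0.4, -0.8, -0.9]
grip_width: 0.0616
grip_force: 35.0
```

```bash
python3 -m jog '{"offset":[[0,0,0.06],[0,0,0.2],[0,0,0.36],[0,-0.05,0.5],[-0.05,-0.2,0.6],[-0.1,-0.35,0.667],[-0.15,-0.5,0.667],[-0.17,-0.643,0.667],[-0.17,-0.643,0.667],[-0.17,-0.643,0.667]],"rot":[[0,0,0],[0,0,0],[0,0,0],[0,0,0],[0,0,0],[0,0,0],[0,0,0],[0,0,0],[0,0,0],[0,0,0]],"fingers":[0,0,0,0,0,0,0,0,0,0]}' 35
python3 - <<'E'
from h import *
m=camera_model('wrist');w=camera('wrist');cv2.imwrite('pics/v1.png',w);np.save('v1.npy',m,allow_pickle=True)
print(proj(m,[.494,-.185,0]))
E
python3 -m jog '{"offset":[[0,-0.15,0],[0,-0.3,0],[0,-0.45,0],[0,-0.6,0],[0,-0.75,0],[0,-0.85,0],[0,-0.85,0],[0,-0.85,0]],"rot":[[0,0,0],[0,0,0],[0,0,0],[0,0,0],[0,0,0],[0,0,0],[0,0,0],[0,0,0]],"fingers":[0,0,0,0,0,0,0,0]}'
python3 - <<'E'
from h import *
m=camera_model('wrist');w=camera('wrist');cv2.imwrite('pics/v2.png',w);np.save('v2.npy',m,allow_pickle=True)
print(proj(m,[.494,-.185,0]))
a=cv2.imread('pics/v1.png');cv2.imwrite('pics/v12.png',np.vstack([a[40:300],w[40:300]]))
E
```

```text
time_s: 8.9
tcp_pos: [0.5203, -0.0508, 0.1793]
tool_rot: [0.08, 0.997, 0.0, -0.0]
wrist_force: [-0.3, 1.0, -1.3]
grip_width: 0.0615
grip_force: 35.0
[214.56527422 173.02815373]
time_s: 9.75
tcp_pos: [0.5214, -0.3032, 0.1786]
tool_rot: [0.078, 0.997, 0.001, -0.0]
wrist_force: [0.8, 1.4, -0.5]
grip_width: 0.0617
grip_force: 35.0
[413.48966884 140.53388912]
```

View pics/v12.png

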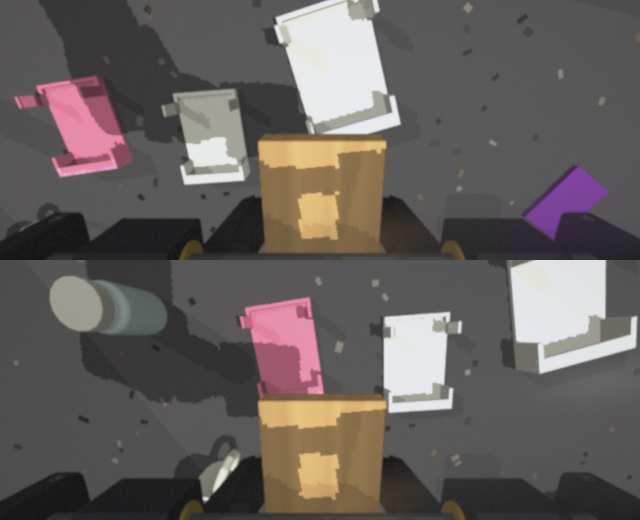

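```bash
python3 - <<'E'
from h import *
a=cv2.imread('pics/v1.png')[125:230,160:260];b=cv2.imread('pics/v2.png')[85:195,373:468]
A=cv2.resize(a,None,fx=4,fy=4,interpolation=1);B=cv2.resize(b,None,fx=4,fy=4,interpolation=1)
C=np.zeros((440,780,3),np.uint8);C[:420,:400]=A;C[:440,400:]=B
C=(255*(C/255.)**.7).astype(np.uint8);cv2.imwrite('pics/cz.png',C)
E
```

```text
(no output)
```

View pics/cz.png

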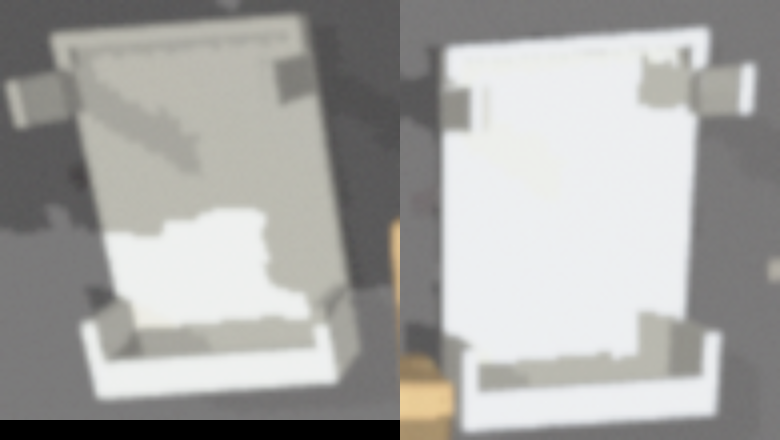

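```bash
python3 - <<'E'
from h import *
m1=np.load('v1.npy',allow_pickle=True).item();m2=np.load('v2.npy',allow_pickle=True).item();mt=camera_model('top')
f=lambda x,y:np.array([160+(x+.5)/4-.5,125+(y+.5)/4-.5]);g=lambda x,y:np.array([373+(x-400+.5)/4-.5,85+(y+.5)/4-.5])
pts={'lipR':((98,398),(463,432),(.052,-.037),.029),'lipL':((335,383),(717,414),(.052,.037),.029),
'farR':((50,35),(447,46),(-.056,-.037),.009),'farL':((302,12),(709,28),(-.056,.037),.009),
'inR':((105,362),(478,390),(.041,-.033),.029),'inL':((316,347),(702,376),(.041,.033),.029)}
L=[];W=[]
for n,(a,b,l,z) in pts.items():
    p,e=tri([ray(m1,f(*a)),ray(m2,g(*b))]);q=(onz(m1,f(*a),z)+onz(m2,g(*b),z))/2
    print(n,p.round(4),np.round(e[0],4),onz(m1,f(*a),z).round(4)[:2],onz(m2,g(*b),z).round(4)[:2])
    L.append(l);W.append(q[:2])
L=np.array(L);W=np.array(W)
def fit(i):
    l,w=L[i],W[i];lc,wc=l.mean(0),w.mean(0);H=(l-lc).T@(w-wc)
    th=np.arctan2(H[0,1]-H[1,0],H[0,0]+H[1,1]);R=np.array([[np.cos(th),-np.sin(th)],[np.sin(th),np.cos(th)]])
    o=wc-R@lc;print('origin',o.round(4),'yaw',np.degrees(th).round(2),'res mm',((l@R.T+o-w)*1e3).round(1).tolist())
fit(range(4));fit(range(6))
# held pile: far (-x) top edge corners in wrist image
import pile
for n,m in(('v1',m1),('v2',m2)):
    im=cv2.imread(f'pics/{n}.png');h=cv2.cvtColor(im,cv2.COLOR_BGR2HSV);k=cv2.inRange(h,(8,70,80),(30,255,255));k[:,:240]=0;k[:,400:]=0;k[300:]=0
    c=max(cv2.findContours(k,0,2)[0],key=cv2.contourArea)[:,0]
    print([ (r,c[c[:,1]==r][:,0].min(),c[c[:,1]==r][:,0].max()) for r in (175,177,179,181,183,190,200) if (c[:,1]==r).any()],c[:,1].min())
    s=np.array([.52,-.05,.18])
E
```

```text
lipR [ 0.5461 -0.2271  0.0294] 0.0002 [ 0.5461 -0.2273] [ 0.5464 -0.227 ]
lipL [ 0.552  -0.1531  0.031 ] 0.0002 [ 0.5529 -0.1539] [ 0.5525 -0.1523]
farR [ 0.438  -0.2178  0.0095] 0.0003 [ 0.4383 -0.2181] [ 0.4377 -0.2177]
farL [ 0.4441 -0.1429  0.0074] 0.0003 [ 0.4438 -0.1425] [ 0.4444 -0.1436]
inR [ 0.5346 -0.2215  0.029 ] 0.0004 [ 0.535  -0.2216] [ 0.5343 -0.2216]
inL [ 0.5402 -0.1566  0.0295] 0.0001 [ 0.5405 -0.1568] [ 0.5402 -0.1564]
origin [ 0.4972 -0.1855] yaw -5.0 res mm [[-0.4, 0.3], [-0.4, -0.1], [0.2, 0.4], [0.6, -0.7]]
origin [ 0.497  -0.1855] yaw -5.02 res mm [[-0.6, 0.3], [-0.6, -0.1], [0.1, 0.5], [0.4, -0.7], [0.4, -0.4], [0.4, 0.4]]
[(175, np.int32(311), np.int32(369)), (177, np.int32(261), np.int32(382)), (179, np.int32(259), np.int32(384)), (181, np.int32(258), np.int32(386)), (190, np.int32(258), np.int32(258))] 173
[(175, np.int32(264), np.int32(381)), (177, np.int32(382), np.int32(382)), (179, np.int32(259), np.int32(261)), (181, np.int32(258), np.int32(386))] 173
```

Triangulated corners give lip top z≈0.030 and open-end wall top z≈0.008–0.0095, matching the given sizes. The caddy origin is (0.497, -0.1855) with yaw -5.0° and residuals under 0.7 mm. Now I'll check how the pile sits in the hand and compute the insertion waypoints.

```bash
cat > plan.py <<'E'
from h import *
from scipy.spatial.transform import Rotation as R
O=np.array([.4971,-.1855,0]);yaw=np.radians(-5.0);Rc=R.from_euler('z',yaw)
def pose(th,xb,z0,back=0,up=0,h=.0211,dx=0):
    "TCP pose for low corner of pile at caddy (xb,z0), pitched th deg"
    Rp=Rc*R.from_euler('y',np.radians(th));xa,za=Rp.as_matrix()[:,0],Rp.as_matrix()[:,2]
    c=O+Rc.apply([xb,0,z0])-(.046+back+dx)*xa-h*za+[0,0,up]
    return c,Rp*R.from_euler('y',np.pi)  # tool: z down, x reversed
def delta(p,r,p0,r0):
    d=(p-p0)/.3;v=(r*r0.inv()).as_rotvec()/np.pi;return d.round(4).tolist(),v.round(4).tolist()
E
python3 - <<'E'
from plan import *
s=status.sense();p0=s['tcp_pos'];r0=R.from_quat(s['tool_rot']);print(s['time_s'],p0,r0.as_matrix().round(3).tolist())
m=camera_model('wrist');M=r0.as_matrix()
for z in(.0211,.0391):print(z,[proj(m,p0+M@[.046,y,-z]).round(1).tolist() for y in(-.031,.031)])
for a in [(24,.038,.005,.015,.07),(24,.038,.005,.015,0),(24,.038,.005,0,0),(20.5,.038,.0045,0,0)]:
    p,r=pose(*a);print(a,p.round(4),*delta(p,r,p0,r0))
E
```

```text
9.8 [ 0.52168079 -0.30214388  0.1786846 ] [[-0.988, 0.154, -0.0], [0.154, 0.988, 0.002], [0.001, 0.002, -1.0]]
0.0211 [[264.9, 172.5], [379.7, 172.5]]
0.0391 [[257.5, 180.0], [387.2, 180.1]]
(24, 0.038, 0.005, 0.015, 0.07) [ 0.4709 -0.1832  0.0805] [-0.1693, 0.3965, -0.3272] [0.0155, 0.1322, 0.0211]
(24, 0.038, 0.005, 0.015, 0) [ 0.4709 -0.1832  0.0105] [-0.1693, 0.3965, -0.5605] [0.0155, 0.1322, 0.0211]
(24, 0.038, 0.005, 0, 0) [ 0.4845 -0.1844  0.0044] [-0.1238, 0.3925, -0.5808] [0.0155, 0.1322, 0.0211]
(20.5, 0.038, 0.0045, 0, 0) [ 0.4847 -0.1844  0.0008] [-0.1234, 0.3924, -0.5928] [0.0132, 0.1129, 0.0212]
```

The held pile's predicted edges (rows 172.5 and 180, columns 258–387) match the image, so the grasp geometry is confirmed. I'll move to the tilted hover pose.

```bash
python3 -m jog '{"offset":[[-0.05,0.13,0],[-0.1,0.26,0],[-0.169,0.397,-0.05],[-0.169,0.397,-0.15],[-0.169,0.397,-0.25],[-0.169,0.397,-0.327],[-0.169,0.397,-0.327],[-0.169,0.397,-0.327],[-0.169,0.397,-0.327]],"rot":[[0.004,0.033,0.005],[0.008,0.066,0.01],[0.0115,0.099,0.0155],[0.0155,0.132,0.021],[0.0155,0.132,0.021],[0.0155,0.132,0.021],[0.0155,0.132,0.021],[0.0155,0.132,0.021],[0.0155,0.132,0.021]],"fingers":[0,0,0,0,0,0,0,0,0]}' 35
cat > nxt.py <<'E'
from plan import *
import sys
s=status.sense();p0=s['tcp_pos'];r0=R.from_quat(s['tool_rot']);print(s['time_s'],p0,s['wrist_force'].round(1),s['grip_width'])
Rp=(r0*R.from_euler('y',np.pi).inv());e=(Rc.inv()*Rp).as_rotvec(degrees=True);M=Rp.as_matrix()
c=p0+.0211*M[:,2]+.046*M[:,0];print('tilt/err deg',e.round(2),'low corner in caddy mm',(Rc.inv().apply(c-O)*1e3).round(2))
for a in [(24,.038,.005,.015,0),(24,.038,.005,0,0),(20.5,.038,.0045,0,0)]:
    p,r=pose(*a);print(a,*delta(p,r,p0,r0))
E
python3 nxt.py
```

```text
time_s: 10.7
tcp_pos: [0.4712, -0.1852, 0.0826]
tool_rot: [0.044, 0.978, 0.008, -0.206]
wrist_force: [0.6, 1.3, -1.6]
grip_width: 0.0615
grip_force: 35.0
10.7 [ 0.4711727  -0.18519004  0.08262324] [ 0.6  1.3 -1.6] 0.061482414937457014
tilt/err deg [-0.14 23.77 -0.11] low corner in caddy mm [24.75 -2.01 83.39]
(24, 0.038, 0.005, 0.015, 0) [-0.0009, 0.0066, -0.2403] [0.001, 0.0012, 0.0004]
(24, 0.038, 0.005, 0, 0) [0.0446, 0.0026, -0.2606] [0.001, 0.0012, 0.0004]
(20.5, 0.038, 0.0045, 0, 0) [0.045, 0.0026, -0.2726] [-0.0007, -0.0182, 0.0004]
```

```bash
python3 -m jog '{"offset":[[0,0.007,-0.06],[0,0.007,-0.1],[0,0.007,-0.1],[0,0.007,-0.1],[0,0.007,-0.1],[0,0.007,-0.1]],"rot":[[0.001,0.001,0],[0.001,0.001,0],[0.001,0.001,0],[0.001,0.001,0],[0.001,0.001,0],[0.001,0.001,0]],"fingers":[0,0,0,0,0,0]}' 35; python3 nxt.py
```

```text
time_s: 11.3
tcp_pos: [0.4703, -0.1837, 0.0516]
tool_rot: [0.044, 0.977, 0.009, -0.208]
wrist_force: [-0.1, -0.7, -2.0]
grip_width: 0.0615
grip_force: 35.0
11.3 [ 0.47026788 -0.18370645  0.05155076] [-0.1 -0.7 -2. ] 0.06146265454875196
tilt/err deg [ 0.03 24.07 -0.14] low corner in caddy mm [23.72 -0.68 52.05]
(24, 0.038, 0.005, 0.015, 0) [0.0021, 0.0017, -0.1367] [-0.0, -0.0004, 0.0008]
(24, 0.038, 0.005, 0, 0) [0.0476, -0.0023, -0.1571] [-0.0, -0.0004, 0.0008]
(20.5, 0.038, 0.0045, 0, 0) [0.048, -0.0024, -0.169] [-0.0017, -0.0198, 0.0008]
```

```bash
python3 -m jog '{"offset":[[0.002,0.002,-0.04],[0.002,0.002,-0.08],[0.002,0.002,-0.12],[0.002,0.002,-0.137],[0.002,0.002,-0.137],[0.002,0.002,-0.137],[0.002,0.002,-0.137]],"rot":[[0,0,0.0008],[0,0,0.0008],[0,0,0.0008],[0,0,0.0008],[0,0,0.0008],[0,0,0.0008],[0,0,0.0008]],"fingers":[0,0,0,0,0,0,0]}' 35; python3 nxt.py
```

```text
time_s: 12.0
tcp_pos: [0.4709, -0.1831, 0.0104]
tool_rot: [0.043, 0.977, 0.009, -0.208]
wrist_force: [0.1, 0.3, -2.1]
grip_width: 0.0615
grip_force: 35.0
12.0 [ 0.47094012 -0.18309218  0.01044783] [ 0.1  0.3 -2.1] 0.06146788879464668
tilt/err deg [-1.000e-02  2.407e+01  1.000e-02] low corner in caddy mm [24.34  0.12 10.95]
(24, 0.038, 0.005, 0.015, 0) [-0.0002, -0.0004, 0.0003] [-0.0, -0.0004, -0.0]
(24, 0.038, 0.005, 0, 0) [0.0453, -0.0044, -0.02] [-0.0, -0.0004, -0.0]
(20.5, 0.038, 0.0045, 0, 0) [0.0458, -0.0044, -0.032] [-0.0017, -0.0198, -0.0]
```

Aligned to within 0.2 mm with no contact. Next I'll slide it under the lip.

```bash
python3 -m jog '{"offset":[[0.011,-0.001,-0.005],[0.022,-0.002,-0.01],[0.033,-0.003,-0.015],[0.045,-0.0045,-0.02],[0.045,-0.0045,-0.02],[0.045,-0.0045,-0.02]],"rot":[[0,0,0],[0,0,0],[0,0,0],[0,0,0],[0,0,0],[0,0,0]],"fingers":[0,0,0,0,0,0]}' 35; python3 nxt.py
```

```text
time_s: 12.6
tcp_pos: [0.4841, -0.1843, 0.004]
tool_rot: [0.043, 0.977, 0.009, -0.209]
wrist_force: [-0.0, -0.3, -2.3]
grip_width: 0.0617
grip_force: 35.0
12.6 [ 0.48407067 -0.18425446  0.00399113] [-0.  -0.3 -2.3] 0.061744645711535595
tilt/err deg [0.000e+00 2.412e+01 2.000e-02] low corner in caddy mm [37.52  0.12  4.45]
(24, 0.038, 0.005, 0.015, 0) [-0.0439, 0.0035, 0.0218] [-0.0001, -0.0007, -0.0001]
(24, 0.038, 0.005, 0, 0) [0.0016, -0.0005, 0.0015] [-0.0001, -0.0007, -0.0001]
(20.5, 0.038, 0.0045, 0, 0) [0.002, -0.0005, -0.0105] [-0.0018, -0.0201, -0.0001]
```

```bash
python3 -m jog '{"offset":[[0.001,0,-0.005],[0.002,-0.0005,-0.0105],[0.002,-0.0005,-0.0105],[0.002,-0.0005,-0.0105]],"rot":[[-0.001,-0.01,0],[-0.0018,-0.02,0],[-0.0018,-0.02,0],[-0.0018,-0.02,0]],"fingers":[0,0,0,0]}' 35; python3 nxt.py
```

```text
time_s: 13.0
tcp_pos: [0.4846, -0.1844, 0.0012]
tool_rot: [0.043, 0.983, 0.008, -0.178]
wrist_force: [0.0, -0.2, -1.2]
grip_width: 0.0614
grip_force: 35.0
13.0 [ 0.48458476 -0.18438629  0.00117615] [ 0.  -0.2 -1.2] 0.06141190663610786
tilt/err deg [ 0.   20.53  0.  ] low corner in caddy mm [3.791e+01 2.000e-02 4.800e+00]
(24, 0.038, 0.005, 0.015, 0) [-0.0456, 0.0039, 0.0312] [0.0017, 0.0192, -0.0]
(24, 0.038, 0.005, 0, 0) [-0.0001, -0.0001, 0.0109] [0.0017, 0.0192, -0.0]
(20.5, 0.038, 0.0045, 0, 0) [0.0003, -0.0001, -0.0011] [-0.0, -0.0002, -0.0]
```

Tucked under the lip at 20.5° with no contact force. I'll release and retract along the tool axis.

```bash
python3 -m jog '{"offset":[[0,0,0],[0,0,0],[0,0,0],[0,0,0],[0,0,0],[0.035,-0.003,0.094],[0.07,-0.006,0.188],[0.105,-0.009,0.28],[0.105,-0.009,0.28],[0.105,-0.009,0.28]],"rot":[[0,0,0],[0,0,0],[0,0,0],[0,0,0],[0,0,0],[0,0,0],[0,0,0],[0,0,0],[0,0,0],[0,0,0]],"fingers":[1,1,1,1,1,1,1,1,1,1]}' 35
python3 - <<'E'
from h import *
a=camera('scene');w=camera('wrist')
cv2.imwrite('pics/r1.png',np.hstack([cv2.resize(a[130:210,290:380],(394,350),interpolation=2),cv2.resize(w[60:360,140:490],(400,350))]))
E
```

```text
time_s: 14.0
tcp_pos: [0.5164, -0.1871, 0.0851]
tool_rot: [0.043, 0.983, 0.008, -0.177]
wrist_force: [-0.4, 0.3, -0.3]
grip_width: 0.088
grip_force: 0.0
```

View pics/r1.png

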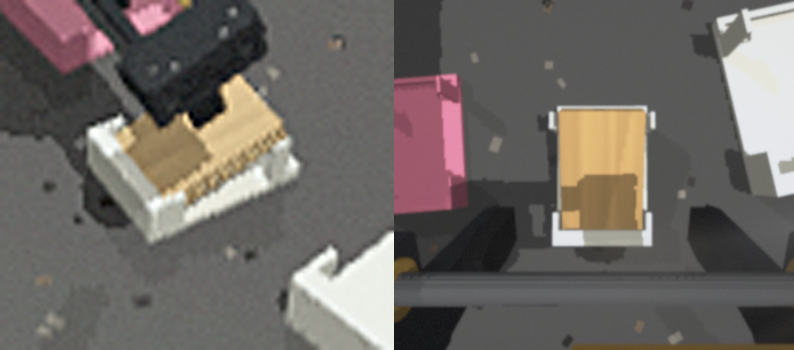

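The pile rests sloped with one end under the lip (lip at rows 215–245 of the wrist crop) and the raised end between the two clips. I'll shut the fingers, level the tool and line up over the raised end.

```bash
python3 -m jog '{"offset":[[0,0,0.08],[-0.06,0.005,0.116],[-0.12,0.01,0.116],[-0.184,0.016,0.116],[-0.184,0.016,0.116],[-0.184,0.016,0.116],[-0.184,0.016,0.116],[-0.184,0.016,0.116],[-0.184,0.016,0.116],[-0.184,0.016,0.116]],"rot":[[0,0,0],[-0.003,-0.038,0],[-0.006,-0.075,0],[-0.01,-0.113,0],[-0.01,-0.113,0],[-0.01,-0.113,0],[-0.01,-0.113,0],[-0.01,-0.113,0],[-0.01,-0.113,0],[-0.01,-0.113,0]],"fingers":[0.6,0,0,0,0,0,0,0,0,0]}' 10
python3 -m jog '{"offset":[[0,0,-0.08],[0,0,-0.16],[0,0,-0.2],[0,0,-0.2]],"rot":[[0,0,0],[0,0,0],[0,0,0],[0,0,0]],"fingers":[0,0,0,0]}' 10
python3 -c "
from plan import *
s=status.sense();print((Rc.inv().apply(s['tcp_pos']-O)*1e3).round(1),(Rc.inv()*R.from_quat(s['tool_rot'])*R.from_euler('y',-np.pi)).as_rotvec(degrees=True).round(2))"
```

```text
time_s: 15.1
tcp_pos: [0.4617, -0.1823, 0.1196]
tool_rot: [0.043, 0.999, -0.0, -0.001]
wrist_force: [0.8, -0.3, 0.1]
grip_width: 0.0102
grip_force: 0.0
time_s: 15.5
tcp_pos: [0.46, -0.1819, 0.0584]
tool_rot: [0.043, 0.999, 0.0, -0.002]
wrist_force: [0.0, -0.5, 0.1]
grip_width: 0.0002
grip_force: 0.0
[-37.2   0.3  58.4] [0.   0.25 0.02]
```

```bash
python3 -m jog '{"offset":[[0.004,0,-0.025],[0.004,0,-0.05],[0.004,0,-0.075],[0.004,0,-0.075]],"rot":[[0,0,0],[0,0,0],[0,0,0],[0,0,0]],"fingers":[0,0,0,0]}' 10
python3 -m jog '{"offset":[[0,0,-0.01],[0,0,-0.02],[0,0,-0.02]],"rot":[[0,0,0],[0,0,0],[0,0,0]],"fingers":[0,0,0]}'
```

```text
time_s: 15.9
tcp_pos: [0.4617, -0.1821, 0.0366]
tool_rot: [0.044, 0.999, -0.0, -0.001]
wrist_force: [0.7, 0.5, 0.4]
grip_width: 0.0007
grip_force: 0.0
time_s: 16.2
tcp_pos: [0.4621, -0.1823, 0.0311]
tool_rot: [0.044, 0.999, -0.0, -0.001]
wrist_force: [-0.2, 0.8, 0.6]
grip_width: 0.0004
grip_force: 0.0
```

```bash
python3 -m jog '{"offset":[[0,0,-0.007],[0,0,-0.014],[0,0,-0.02],[0,0,-0.02]],"rot":[[0,0,0],[0,0,0],[0,0,0],[0,0,0]],"fingers":[0,0,0,0]}'
```

```text
time_s: 16.6
tcp_pos: [0.4621, -0.1823, 0.0251]
tool_rot: [0.044, 0.999, -0.0, -0.001]
wrist_force: [0.0, 0.4, 0.8]
grip_width: 0.0005
grip_force: 0.0
```

```bash
python3 -m jog '{"offset":[[0,0,-0.007],[0,0,-0.014],[0,0,-0.02],[0,0,-0.02]],"rot":[[0,0,0],[0,0,0],[0,0,0],[0,0,0]],"fingers":[0,0,0,0]}'
```

```text
time_s: 17.0
tcp_pos: [0.462, -0.1822, 0.019]
tool_rot: [0.044, 0.999, -0.0, -0.001]
wrist_force: [-0.4, -0.2, 0.5]
grip_width: 0.0003
grip_force: 0.0
```

```bash
python3 -m jog '{"offset":[[0,0,-0.007],[0,0,-0.014],[0,0,-0.014]],"rot":[[0,0,0],[0,0,0],[0,0,0]],"fingers":[0,0,0]}'
```

```text
time_s: 17.3
tcp_pos: [0.4621, -0.1822, 0.0148]
tool_rot: [0.044, 0.999, -0.0, -0.001]
wrist_force: [-0.5, -0.2, -0.7]
grip_width: 0.0002
grip_force: 0.0
```

```bash
python3 -m jog '{"offset":[[0,0,-0.007],[0,0,-0.014],[0,0,-0.014]],"rot":[[0,0,0],[0,0,0],[0,0,0]],"fingers":[0,0,0]}'
```

```text
time_s: 17.6
tcp_pos: [0.4621, -0.1822, 0.0106]
tool_rot: [0.044, 0.999, -0.0, -0.001]
wrist_force: [0.0, -0.1, 0.4]
grip_width: 0.0006
grip_force: 0.0
```

```bash
python3 - <<'E'
from plan import *
m=camera_model('wrist');w=camera('wrist');cv2.imwrite('pics/p1.png',w)
h=cv2.cvtColor(w,cv2.COLOR_BGR2HSV);k=cv2.inRange(h,(8,70,60),(30,255,255));k[:,:240]=0;k[:,400:]=0
for r in range(180,300,4):
    c=np.where(k[r])[0]
    if len(c)>3: print(r,c.min(),c.max(),len(c))
f=lambda p:proj(m,O+Rc.apply(p)).round(1).tolist()
for th in(0,5,10,15,20):
    t=np.radians(th);low=np.array([.0475-.018*np.sin(t),0,.004]);xa=np.array([np.cos(t),0,-np.sin(t)]);za=np.array([np.sin(t),0,np.cos(t)])
    far=low-.092*xa+.018*za;print(th,(far*1e3).round(1),f(far+[0,-.031,0]),f(far+[0,.031,0]))
print('tip',f(Rc.inv().apply(status.sense()['tcp_pos']-O)+[-.009,0,.0223]))
E
```

```text
212 274 369 96
216 273 370 98
220 274 370 97
224 272 372 101
228 270 373 104
232 270 373 104
236 269 375 105
240 269 374 60
244 269 374 56
248 270 374 53
252 270 373 47
256 271 373 43
280 321 347 5
284 295 349 15
288 294 349 17
292 294 350 16
296 294 350 10
0 [-44.5   0.   22. ] [271.3, 228.2] [372.6, 228.3]
5 [-44.1   0.   29.9] [268.9, 234.1] [374.9, 234.2]
10 [-43.1   0.   37.7] [266.5, 241.5] [377.3, 241.6]
15 [-41.4   0.   45.2] [264.0, 250.5] [379.8, 250.6]
20 [-39.    0.   52.4] [261.5, 261.3] [382.3, 261.4]
tip [322.2, 236.4]
```

The far top edge is at row ~236 and ~106 px wide, so the pile now slopes only about 5–6°: it settled well down the ramps after release. The tip is just above it, so I'll press on.

```bash
python3 -m jog '{"offset":[[0,0,-0.006],[0,0,-0.012],[0,0,-0.012]],"rot":[[0,0,0],[0,0,0],[0,0,0]],"fingers":[0,0,0]}'
```

```text
time_s: 17.95
tcp_pos: [0.4622, -0.1823, 0.0071]
tool_rot: [0.044, 0.999, -0.0, -0.001]
wrist_force: [0.3, 0.8, 0.8]
grip_width: 0.0005
grip_force: 0.0
```

```bash
python3 -m jog '{"offset":[[0,0,-0.005],[0,0,-0.01],[0,0,-0.01]],"rot":[[0,0,0],[0,0,0],[0,0,0]],"fingers":[0,0,0]}'
```

```text
time_s: 18.25
tcp_pos: [0.4622, -0.1823, 0.0041]
tool_rot: [0.044, 0.999, -0.0, -0.001]
wrist_force: [-0.2, 0.1, 0.8]
grip_width: 0.0001
grip_force: 0.2
```

```bash
python3 -m jog '{"offset":[[0,0,-0.005],[0,0,-0.007],[0,0,-0.007]],"rot":[[0,0,0],[0,0,0],[0,0,0]],"fingers":[0,0,0]}'
```

```text
time_s: 18.55
tcp_pos: [0.4621, -0.1822, 0.002]
tool_rot: [0.044, 0.999, -0.0, -0.001]
wrist_force: [-0.5, -0.4, -0.1]
grip_width: 0.0006
grip_force: 0.0
```

```bash
python3 -m jog '{"offset":[[0,0,-0.005],[0,0,-0.007],[0,0,-0.007]],"rot":[[0,0,0],[0,0,0],[0,0,0]],"fingers":[0,0,0]}'; python3 - <<'E'
from plan import *
m=camera_model('wrist');w=camera('wrist');cv2.imwrite('pics/p2.png',w)
h=cv2.cvtColor(w,cv2.COLOR_BGR2HSV);k=cv2.inRange(h,(8,70,60),(30,255,255));k[:,:240]=0;k[:,400:]=0
for r in range(190,262,4):
    c=np.where(k[r])[0]
    if len(c)>3: print(r,c.min(),c.max(),len(c),h[r,285].tolist())
f=lambda p:proj(m,O+Rc.apply(p)).round(1).tolist()
for th in(0,5,10):
    t=np.radians(th);low=np.array([.0475-.018*np.sin(t),0,.004]);xa=np.array([np.cos(t),0,-np.sin(t)]);za=np.array([np.sin(t),0,np.cos(t)])
    for hh in(0,.018):
        far=low-.092*xa+hh*za;print(th,hh,(far*1e3).round(1),f(far+[0,-.031,0]),f(far+[0,.031,0]))
E
```

```text
time_s: 18.85
tcp_pos: [0.4621, -0.1823, -0.0001]
tool_rot: [0.044, 0.999, -0.0, -0.001]
wrist_force: [-0.1, -0.2, 0.3]
grip_width: 0.0007
grip_force: 0.0
218 272 371 100 [18, 115, 135]
222 272 371 100 [17, 117, 120]
226 270 373 104 [17, 117, 135]
230 270 373 104 [17, 116, 134]
234 269 374 106 [17, 113, 115]
238 271 372 66 [18, 115, 135]
242 272 372 53 [17, 116, 136]
246 272 372 49 [17, 114, 136]
250 272 371 46 [17, 119, 118]
254 272 371 41 [18, 116, 114]
258 272 372 39 [18, 97, 76]
0 0 [-44.5   0.    4. ] [273.3, 223.8] [370.5, 223.9]
0 0.018 [-44.5   0.   22. ] [268.0, 235.5] [375.8, 235.6]
5 0 [-45.7   0.   12. ] [271.0, 226.9] [372.9, 226.9]
5 0.018 [-44.1   0.   29.9] [265.4, 242.1] [378.4, 242.2]
10 0 [-46.2   0.   20. ] [268.5, 231.3] [375.3, 231.4]
10 0.018 [-43.1   0.   37.7] [262.6, 250.4] [381.2, 250.5]
```

The rows narrow from 106 to 101 px at 238 (58 mm, the clear gap between the noses), which suggests the barbs are already over the top coaster. I'll press gently for contact to seat it firmly.

```bash
python3 -m jog '{"offset":[[0,0,-0.004],[0,0,-0.004]],"rot":[[0,0,0],[0,0,0]],"fingers":[0,0]}'
```

```text
time_s: 19.1
tcp_pos: [0.4623, -0.1823, -0.0004]
tool_rot: [0.044, 0.999, -0.0, -0.001]
wrist_force: [-2.2, 0.9, 12.1]
grip_width: 0.0007
grip_force: 6.0
```

```bash
python3 -m jog '{"offset":[[0,0,-0.004],[0,0,-0.004]],"rot":[[0,0,0],[0,0,0]],"fingers":[0,0]}'
```

```text
time_s: 19.3
tcp_pos: [0.4623, -0.1823, -0.0005]
tool_rot: [0.044, 0.999, 0.0, -0.001]
wrist_force: [-7.7, 2.3, 28.7]
grip_width: 0.0004
grip_force: 14.5
```

It meets rigid contact at a tip height of 22.0 mm, exactly the seated top height. I'll lift off and verify from above.

```bash
python3 -m jog '{"offset":[[0,0,0.02],[0,0,0.15],[0,0,0.3],[0,0,0.4],[0,0,0.4],[0,0,0.4]],"rot":[[0,0,0],[0,0,0],[0,0,0],[0,0,0],[0,0,0],[0,0,0]],"fingers":[0,0,0,0,0,0]}'; python3 - <<'E'
from plan import *
m=camera_model('wrist');w=camera('wrist');cv2.imwrite('pics/f1.png',w)
h=cv2.cvtColor(w,cv2.COLOR_BGR2HSV);k=cv2.inRange(h,(8,70,60),(30,255,255));k[:,:240]=0;k[:,400:]=0
def back(u,v,z): return (Rc.inv().apply(onz(m,(u,v),z)-O)*1e3).round(1)[:2]
for r in range(140,262,3):
    c=np.where(k[r])[0]
    if len(c)>3: print(r,c.min(),c.max(),len(c),back(c.min()-.5,r,.022),back(c.max()+.5,r,.022),h[r,290].tolist())
# clip tops at rest (caddy frame)
f=lambda p:proj(m,O+Rc.apply(p)).round(1).tolist()
for y in(-.033,.033):print('clip top',y,f([-.039,y,.038]),'nose',f([-.039,y*29/33,.024]))
for r in(165,170,175,180,185): print(r,h[r,262:285].tolist()[::3] and w[r,262:286:2,0].tolist(),w[r,360:386:2,0].tolist())
E
```

```text
time_s: 19.9
tcp_pos: [0.4625, -0.1822, 0.1179]
tool_rot: [0.043, 0.999, -0.0, -0.0]
wrist_force: [-0.3, -0.9, -0.0]
grip_width: 0.0003
grip_force: 0.0
176 292 351 60 [-53.6 -29.4] [-53.7  28.8] [23, 24, 141]
179 292 352 61 [-50.6 -29.5] [-50.7  29.9] [23, 25, 130]
182 291 352 62 [-47.6 -30.6] [-47.7  30. ] [18, 33, 140]
185 292 351 60 [-44.6 -29.7] [-44.7  29.1] [22, 31, 124]
188 293 351 59 [-41.6 -28.8] [-41.6  29.2] [30, 16, 114]
191 293 350 58 [-38.5 -28.9] [-38.6  28.3] [26, 16, 114]
194 293 351 59 [-35.4 -29. ] [-35.5  29.4] [26, 18, 112]
197 292 351 60 [-32.3 -30.1] [-32.4  29.5] [23, 20, 113]
200 291 352 62 [-29.2 -31.2] [-29.3  30.6] [20, 38, 162]
203 291 352 62 [-26.1 -31.3] [-26.2  30.7] [20, 39, 170]
206 291 352 62 [-22.9 -31.4] [-23.   30.8] [21, 32, 166]
209 291 352 62 [-19.8 -31.5] [-19.8  30.9] [24, 31, 163]
212 291 351 61 [-16.5 -31.6] [-16.6  30. ] [24, 30, 162]
215 292 351 60 [-13.3 -30.7] [-13.4  30.1] [25, 27, 161]
218 292 351 60 [-10.1 -30.8] [-10.1  30.2] [23, 26, 159]
221 292 351 60 [ -6.8 -30.9] [-6.9 30.3] [28, 21, 159]
224 292 351 60 [ -3.5 -31. ] [-3.6 30.
[... 592 characters left out ...]
 1.9] [0, 0, 110]
260 320 323 4 [37.7 -2.4] [37.7  1.9] [150, 13, 38]
clip top -0.033 [286.4, 195.0] nose [292.2, 191.1]
clip top 0.033 [357.2, 195.1] nose [351.4, 191.1]
165 [59, 58, 58, 59, 58, 59, 59, 80, 88, 88, 89, 69] [89, 89, 88, 88, 89, 86, 89, 90, 89, 87, 90, 86, 88]
170 [58, 56, 59, 56, 59, 54, 56, 78, 90, 89, 75, 61] [92, 88, 90, 87, 88, 91, 89, 89, 89, 89, 88, 89, 89]
175 [57, 56, 57, 54, 57, 56, 59, 59, 63, 62, 60, 72] [84, 80, 84, 87, 89, 89, 87, 88, 88, 88, 89, 87, 91]
180 [61, 57, 57, 57, 57, 57, 57, 55, 58, 60, 60, 66] [84, 80, 81, 89, 89, 89, 88, 90, 88, 91, 89, 91, 89]
185 [58, 56, 58, 57, 57, 56, 56, 56, 60, 57, 63, 97] [90, 82, 86, 89, 88, 91, 88, 89, 90, 88, 90, 90, 88]
```

The visible pile width narrows to ±29 mm exactly at the clips (x = -45 to -33 mm). Both noses are therefore at rest over the top coaster, and the pile is centred crosswise to within 0.5 mm. Handing in.

```bash
python3 -c "
from plant import workorder
print(workorder.close_job())"
```

```text
the job is handed in; nothing more can be done
None
```

The job is handed in at about 20 s, with no verdict returned: by my measurements all three coasters lie flat in the small white caddy with both clips snapped over them, the robot clear, and the tin, mug and jar not approached.

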